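# Put the carver's sharpening kit back in its tray

## Robot

A 6-joint arm with a two-finger parallel gripper is mounted at the origin on the work surface. World frame = base frame: x ahead of the robot, y to its left, z up, the work surface at z = 0. Lengths are in m, angles in rad, forces in N, time in s.
With the tool pointing down it reaches from about 0.35 to 0.775 m from the base axis. Payload 5.5 kg.
Tool frame: the origin (TCP) lies midway between the tips of the shut fingers; the grasp point (between the pads) lies 19 mm behind it; z points along the fingers, y is the line along which they close (so a half turn about z gives the same grasp; the last joint's range is limited). The gripper opens to 85 mm and grips with 20 to 120 N. Pads are 22 mm wide; open, the fingers measure 114 mm over their backs; the gripper's body (76 mm by 85 mm) begins 54 mm behind the grasp point. The pads swing forward as they close: fully open they stand 13 mm farther back than shut.
Start: joints at [1.027, 0.313, 0.046, 1.304, 0, 1.431], TCP at [0.226, 0.529, 0.231] pointing down, gripper open.
Joint ranges: [-2.76, 2.76], [-0.86, 1.69], [-1.03, 1.26], [-2.2, 2.34], [-1.47, 1.5], [-3.14, 3.14]. Speed limits (rad/s): [2.57, 2.57, 3.14, 3.14, 3.14, 3.14].

## Interface

Orientations are given as a unit quaternion [w, x, y, z].
In Python, from workcell import env gives the robot as it stands. The module is installed in compiled form; this text tells all that it offers.
- The arm moves only by the tool carry_out, never from a script. Its argument "series" is a list of rows, each an object with "delta_rot": the turn, a rotation vector about the world's x, y, z normalised to -1 to 1, where 1 is 0.1 rad, a list of three; "travel": the shift along the world's x, y, z normalised to -1 to 1, where 1 is 0.025 m, a list of three; "fingers": the closure, from -1 (fully open) to 1 (shut). In form: [{"delta_rot": [ax, ay, az], "travel": [tx, ty, tz], "fingers": fingers}, ...]. A call has 1 to 5 rows; each row shifts and turns the commanded pose from where the row before left it; what a row does not reach is not made up. A row lasts 1/8 s, in which the tool goes at most 62.5 mm and 10.7 degrees, less where a joint would pass 70% of its speed; a pose out of reach is approached as far as the arm can. A call with a number of a shift or a turn outside -1 to 1 is refused whole. A call with a gripper value outside its range is refused whole. The fingers move at their own pace and stop on an object; "squeeze" is the grip in N (left out, the last holds). Time passes only in rows, so rows that do not move let the fingers close. It gives the time, the measured TCP pose, the force, the opening and the grip force at its end, in the units of the state.
- env.get_state(): the state, without advancing time (a new reading comes with each control period).
- env.read_camera(name): name is "scene" or "top"; returns a dict with "color" (420x560x3 uint8, red, green, blue), "fx", "fy", "cx", "cy" (pixels), "world_from_camera" (4x4, takes a point from camera to world coordinates). Camera axes: x right, y up, looking along -z (the intrinsics and any distortion apply to the point x, -y, -z); pixel columns grow to the right and rows downward; lengths in m; the calibration is good to about 2 mm. A picture is of the moment at which its call begins. There is no depth.
- env.hand_in(): hands the job in; it is judged then, once.
The state is a dict: "clock": time; "joint_pos": joint angles; "qvel": joint speeds; "tau": joint torques, N m; "tcp_pos": TCP position; "orientation": TCP orientation; "wrist_force": force on the tool from outside, world axes, zero at the start; "ft_torque": the same for the moment, N m; "finger_gap": finger opening in m; "grip_force": force on a finger pad.
Only numpy, scipy, OpenCV 4.12 (cv2) and the standard library are available. Lean on these libraries where they do the work, as an engineer would, in place of code of your own. Each camera call takes 0.05 s, during which the arm holds its last target. There are 200 camera calls.

## Task

Put the carver's sharpening kit back in its tray: the two-tone sharpening stone, the green honing compound bar, the aluminium honing guide and the amber oil bottle, each seated flat (the bottle upright) at the bottom of the pocket that is cut to its shape. Set each piece down rather than dropping it, and leave the wood offcut and the white glue bottle where they are.

Things in the scene. Friction and masses are not known exactly. Their poses are not given: they have to be found in the camera images.
- stone: combination sharpening stone, a slab 100 (x) x 40 (y) x 25 mm (z), grey upper half and brick-red lower half, 0.24 kg. Origin: centre of its underside; z up. Starts on a black mat, underside 3 mm above the bench.
- compound_bar: bar of green honing compound, 70 (x) x 32 (y) x 25 mm (z), rigid. Origin: centre of its underside; z up. Starts on a black mat, underside 3 mm above the bench.
- honing_guide: aluminium honing guide: two jaws, together 46 (x) x 32 mm (y), 26 mm tall, flat ends facing +x and -x (grip it there, 46 mm wide); ledges on top to 32 mm; rod ends to y = -22 mm; brass clamp screw from y = 22 to 33 mm, 11 mm clear of the underside (above the pocket's lip). Origin: centre of the underside; z up. Starts on a black mat, underside 3 mm above the bench.
- oil_bottle: small amber bottle of honing oil with paper label and black cap, upright, 40 mm diameter, 85 mm tall, straight sides from 5 to 47 mm above its underside. Origin: centre of its underside; z up. Starts on a black mat, underside 3 mm above the bench.
- offcut: look-alike of the stone: plain brown wood offcut 100 x 40 x 25 mm. Does not belong in the tray. Origin: centre of its underside; z up. Starts on a black mat, underside 3 mm above the bench.
- glue_bottle: look-alike of the oil bottle: white glue bottle with orange cap, 40 mm diameter, 85 mm tall, light and easily tipped. Does not belong in the tray. Origin: centre of its underside; z up. Starts on a black mat, underside 3 mm above the bench.
- insert_long: tray insert with the longest pocket, 116 (x) x 56 mm (y), for the sharpening stone (stone's long side along x, either way round). Fixed wooden block 130 (x) x 86 (y) x 14 mm. Origin: centre of its underside, 6 mm above the bench; z up. Pocket centred, 7 mm deep, green floor 7 mm above the origin, lip 14 mm above it; the tray around is no higher.
- insert_short: tray insert with the narrow, shorter pocket, 86 (x) x 48 mm (y), for the compound bar (long side along x, either way round). Fixed wooden block 130 (x) x 86 (y) x 14 mm. Origin: centre of its underside, 6 mm above the bench; z up. Pocket centred, 7 mm deep, green floor 7 mm above the origin, lip 14 mm above it; the tray around is no higher.
- insert_square: tray insert with the small, nearly square pocket, 62 (x) x 48 mm (y), for the honing guide (its x along the insert's x, either way round). Fixed wooden block 130 (x) x 86 (y) x 14 mm. Origin: centre of its underside, 6 mm above the bench; z up. Pocket centred, 7 mm deep, green floor 7 mm above the origin, lip 14 mm above it; the tray around is no higher.
- insert_round: tray insert with the round pocket, 56 mm diameter, for the oil bottle, standing upright. Fixed wooden block 130 (x) x 86 (y) x 14 mm. Origin: centre of its underside, 6 mm above the bench; z up. Pocket centred, 7 mm deep, green floor 7 mm above the origin, lip 14 mm above it; the tray around is no higher.
Not all that is in view belongs to the job. Several things have the shape of the stone; the one meant has the colours described above.

How it is judged:
At the end, for the whole second after the job is handed in: Stone, compound bar, guide and upright oil bottle each in its own pocket: centred to 14 mm (bottle 11), underside within 2.5 mm of the pocket floor, tilt under 0.06 rad, released, at rest; offcut and glue bottle within 20 mm of their starts, untipped (horizontal distance between stone and insert_long below 0.014 m and z of stone in the frame of insert_long between 0.004 and 0.0095 m and angle between each of stone, compound_bar, honing_guide, oil_bottle's own z axis and vertical below 0.06 rad and linear speed of each of stone, compound_bar, honing_guide, oil_bottle, offcut, glue_bottle below 0.02 m/s and contact force between each of stone, compound_bar, honing_guide, oil_bottle and the fingers below 0.1 N and horizontal distance between compound_bar and insert_short below 0.014 m and z of compound_bar in the frame of insert_short between 0.004 and 0.0095 m and horizontal distance between honing_guide and insert_square below 0.014 m and z of honing_guide in the frame of insert_square between 0.004 and 0.0095 m and horizontal distance between oil_bottle and insert_round below 0.011 m and z of oil_bottle in the frame of insert_round between 0.004 and 0.0095 m and distance of each of offcut, glue_bottle from where it was at the start of the episode below 0.02 m and angle between each of offcut, glue_bottle's own z axis and vertical below 0.1 rad); the robot touches nothing.
It fails at once if a piece of the kit is dropped or thrown: faster than 0.7 m/s (a fall of some 25 mm) while not held by the fingers ((contact force between stone and the fingers below 0.2 N and linear speed of stone above 0.7 m/s) or (contact force between compound_bar and the fingers below 0.2 N and linear speed of compound_bar above 0.7 m/s) or (contact force between honing_guide and the fingers below 0.2 N and linear speed of honing_guide above 0.7 m/s) or (contact force between oil_bottle and the fingers below 0.2 N and linear speed of oil_bottle above 0.7 m/s)).
It fails at once if the offcut is moved by more than 20 mm or tipped (distance of offcut from where it was at the start of the episode above 0.02 m or angle between offcut's own z axis and vertical above 0.35 rad).
It fails at once if the glue bottle is moved by more than 20 mm or tipped (distance of glue_bottle from where it was at the start of the episode above 0.02 m or angle between glue_bottle's own z axis and vertical above 0.35 rad).
It also fails if it takes over 128 s, if anything falls off the work surface, if the arm or the gripper's body presses on something with over 40 N, if the wrist force passes 120 N, or if a joint passes its speed limit or range.

## Working session

There is one attempt and no reset: what is moved stays moved. The work goes in short steps, Python scripts to look and compute and a tool call to move; the robot and the scene stay as the last step left them, time stands still between calls to the robot, and variables do not carry over. Pictures are saved under pics/ and viewed, at most 14 in all, crops included, and the job is handed in when it is done.

Besides the shell and the picture viewer there is one more tool, called after "Request:" as name(argument=value, ...), one argument or row to a line, values as JSON. carry_out: Moves the arm, as the interface text tells. Its arguments: {"type":"object","properties":{"series":{"type":"array","items":{"type":"object","properties":{"delta_rot":{"type":"array","items":{"type":"number"}},"travel":{"type":"array","items":{"type":"number"}},"fingers":{"type":"number"}}}},"squeeze":{"type":"number"}},"required":["series"]}

```bash
mkdir -p pics; cat > h.py <<'E'
import numpy as np, cv2
from workcell import env
def shot(name,fn):
    r=env.read_camera(name); np.savez(f'pics/{fn}.npz',**r)
    cv2.imwrite(f'pics/{fn}.png',r['color'][:,:,::-1]); return r
def ray(r,u,v,z):
    d=np.array([(u-r['cx'])/r['fx'],-(v-r['cy'])/r['fy'],-1.]); T=r['world_from_camera']
    d=T[:3,:3]@d; o=T[:3,3]; return o+d*((z-o[2])/d[2])
E
python3 - <<'E'
from h import *
for n in('scene','top'):
    r=shot(n,n+'0'); print(r.keys(),r['fx'],r['fy'],r['cx'],r['cy'],r['world_from_camera'].round(3))
print(env.get_state())
E
```

```text
dict_keys(['color', 'fx', 'fy', 'cx', 'cy', 'world_from_camera']) 383.69196190313386 383.69196190313386 278.86844650001393 208.57021738614696 [[ 0.152 -0.759  0.633  1.097]
 [ 0.988  0.112 -0.103  0.011]
 [ 0.007  0.641  0.767  0.72 ]
 [ 0.     0.     0.     1.   ]]
dict_keys(['color', 'fx', 'fy', 'cx', 'cy', 'world_from_camera']) 439.2201171968397 439.2201171968397 276.54779426783483 206.1144657540993 [[-0.011  0.995 -0.101  0.387]
 [-1.    -0.013 -0.016  0.083]
 [-0.017  0.101  0.995  1.232]
 [ 0.     0.     0.     1.   ]]
{'clock': 0.1, 'joint_pos': array([ 1.02737819e+00,  3.13939683e-01,  4.51119192e-02,  1.30357490e+00,
       -2.24041377e-05,  1.43120998e+00]), 'qvel': array([ 7.37882029e-05, -2.89487047e-03,  2.77744206e-03, -4.73649991e-04,
        3.08283831e-04,  3.72719150e-04]), 'tau': array([ 3.00228879e-03, -4.81725848e+01,  2.99243850e+01,  1.27458092e-02,
       -9.43918599e-05,  3.91422770e-05]), 'tcp_pos': array([0.2257237 , 0.52836832, 0.23049774]), 'orientation': array([-2.58428258e-04,  2.00546597e-01,  9.79683835e-01, -7.60539020e-04]), 'wrist_force': array([-0.05053687, -0.85732916,  0.66283291]), 'ft_torque': array([-0.03205509, -0.01398043,  0.0281406 ]), 'grip_force': 0.0, 'finger_gap': 0.0853916156653436}
```

View pics/top0.png

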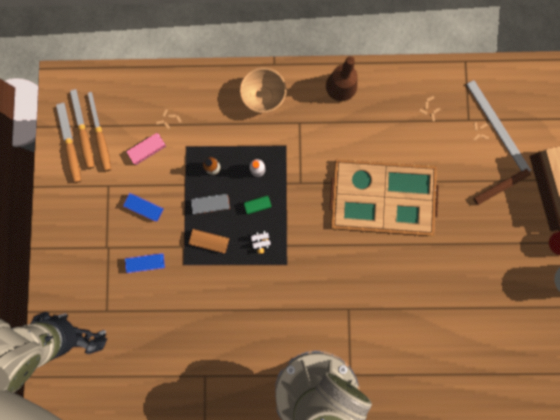

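View pics/scene0.png

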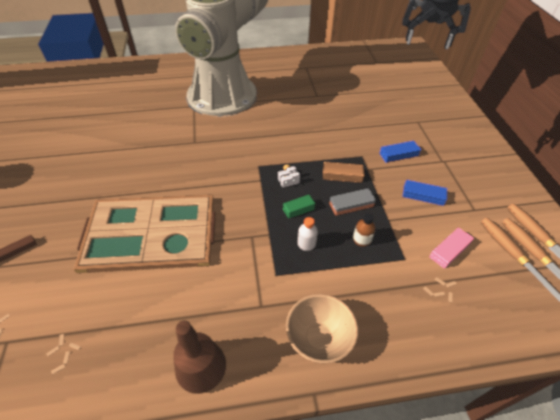

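The top view (image up is +x, image left is +y) shows these pieces on the mat:
- oil bottle (212,166)
- glue bottle (258,168)
- stone (210,204)
- compound bar (257,205)
- offcut (208,241)
- guide (261,240), screw pointing down the image (-x)

The pockets are round (362,180), long (409,183), short (360,211) and square (407,214). The scene view agrees. Next I'll measure them.

```bash
cat > m.py <<'E'
from h import *
def meas(r,mask,box,zc,ztxt='',fill=True):
    x0,y0,x1,y1=box; m=np.zeros_like(mask,np.uint8); m[y0:y1,x0:x1]=mask[y0:y1,x0:x1]*255
    cs,_=cv2.findContours(m,cv2.RETR_EXTERNAL,cv2.CHAIN_APPROX_NONE)
    if not cs: print(ztxt,'none'); return
    c=max(cs,key=cv2.contourArea)[:,0,:]
    P=np.array([ray(r,u,v,zc)[:2] for u,v in c])*1000
    (cx,cy),(w,h),a=cv2.minAreaRect(P.astype(np.float32))
    if w<h: w,h,a=h,w,a+90
    print(f'{ztxt:10s} ctr {cx:.1f} {cy:.1f} size {w:.1f} {h:.1f} long-axis deg {((a+90)%180)-90:.1f} px {c.mean(0).round(1)}')
    return cx,cy,a
E
python3 - <<'E'
from m import *
r=dict(np.load('pics/top0.npz')); hsv=cv2.cvtColor(r['color'],cv2.COLOR_RGB2HSV); H,S,V=cv2.split(hsv)
for p in [(362,180),(257,205),(210,204),(208,241),(212,166),(258,168),(261,240),(262,251),(235,190)]: print(p,hsv[p[1],p[0]])
g=(H>55)&(H<100)&(S>80)&(V>40)
meas(r,g,(345,165,375,195),.013,'round'); meas(r,g,(382,165,435,198),.013,'long')
meas(r,g,(335,195,380,225),.013,'short'); meas(r,g,(390,200,425,228),.013,'square')
fg=V>45
meas(r,g,(240,190,275,218),.028,'bar')
meas(r,fg,(188,190,232,218),.028,'stone'); meas(r,fg,(186,226,232,256),.028,'offcut')
meas(r,fg,(200,152,225,180),.088,'oil'); meas(r,fg,(245,154,270,182),.088,'glue')
meas(r,fg,(245,228,276,256),.03,'guide')
tiles=[cv2.resize(r['color'][y0:y1,x0:x1],None,fx=6,fy=6,interpolation=cv2.INTER_CUBIC) for x0,y0,x1,y1 in[(185,145,285,245)]]
tiles.append(cv2.resize(r['color'][220:265,240:285],(200,200)))
im=np.zeros((600,800,3),np.uint8); im[:,:600]=tiles[0]; im[:200,600:]=tiles[1]
r2=dict(np.load('pics/scene0.npz')); c=r2['color'][155:200,265:310]; im[200:400,600:]=cv2.resize(c,(200,200))
c=r2['color'][200:255,340:395]; im[400:600,600:]=cv2.resize(c,(200,200))
cv2.imwrite('pics/crop.png',im[:,:,::-1])
E
```

```text
(362, 180) [ 75 113 111]
(257, 205) [ 69 177 134]
(210, 204) [150   2 127]
(208, 241) [ 13 163 172]
(212, 166) [ 13 208 148]
(258, 168) [  7  57 218]
(261, 240) [ 12  61 122]
(262, 251) [ 19 169 235]
(235, 190) [15 27 38]
round      ctr 582.8 -135.2 size 44.8 42.5 long-axis deg 89.2 px [361.2 179.3]
long       ctr 572.7 -267.1 size 106.7 46.9 long-axis deg 85.2 px [408.3 182.5]
short      ctr 495.7 -128.0 size 76.0 38.8 long-axis deg 85.2 px [359.4 210.6]
square     ctr 484.6 -259.6 size 52.4 38.8 long-axis deg 83.5 px [407.2 214.1]
bar        ctr 514.9 154.9 size 75.1 38.5 long-axis deg -74.7 px [257.3 204.5]
stone      ctr 520.2 284.2 size 110.6 52.4 long-axis deg -82.6 px [210.3 203.6]
offcut     ctr 417.5 288.4 size 112.2 51.3 long-axis deg 74.3 px [208.8 240.4]
oil        ctr 613.2 269.0 size 47.5 47.1 long-axis deg 54.7 px [212.1 165.3]
glue       ctr 606.7 150.1 size 51.1 45.0 long-axis deg -0.5 px [257.6 167.3]
guide      ctr 410.9 145.2 size 65.2 55.7 long-axis deg 10.8 px [261.1 241.5]
```

View pics/crop.png

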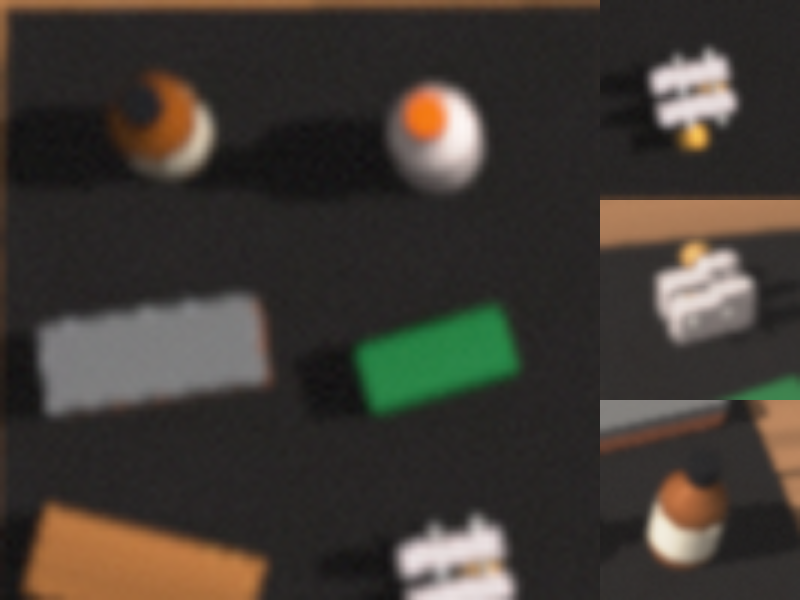

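The crop shows the stone grey on top with a brick-red edge. The guide's brass screw points toward -x, and the bottle caps lean as perspective predicts. Next step: tighter masks, checked across both views.

```bash
python3 - <<'E'
from m import *
boxes={'top':dict(stone=(186,188,234,220),bar=(240,190,275,218),guide=(245,228,276,256),screw=(250,244,275,258),oil=(200,152,225,180),glue=(245,154,270,182),
 round=(345,165,375,195),long=(382,165,435,198),short=(335,195,380,225),square=(390,200,425,228)),
'scene':dict(stone=(325,185,380,218),bar=(278,192,320,220),guide=(272,160,305,192),screw=(280,160,297,175),oil=(350,212,380,250),glue=(295,215,322,255),
 round=(155,225,195,260),long=(75,230,150,262),short=(155,200,205,225),square=(100,203,142,227))}
for n,b in boxes.items():
    r=dict(np.load(f'pics/{n}0.npz')); H,S,V=cv2.split(cv2.cvtColor(cv2.GaussianBlur(r['color'],(0,0),.7),cv2.COLOR_RGB2HSV)); print(n)
    g=(H>55)&(H<100)&(S>70)&(V>35)
    for k in('round','long','short','square'): meas(r,g,b[k],.013,k)
    meas(r,g,b['bar'],.028 if n=='top' else .02,'bar')
    meas(r,(S<60)&(V>80),b['stone'],.027 if n=='top' else .022,'stone')
    meas(r,(S<70)&(V>90),b['guide'],.030 if n=='top' else .02,'guide')
    meas(r,(H>12)&(H<30)&(S>100)&(V>120),b['screw'],.02,'screw')
    meas(r,(V>45)&(S>140),b['oil'],.055,'oilamber')
    meas(r,(V>75)&(S<110),b['oil'],.03,'oillabel')
    meas(r,(H<14)&(S>150)&(V>150),b['glue'],.08,'gluecap')
    x0,y0,x1,y1=b['oil']
r=dict(np.load('pics/top0.npz')); print('oilcap',ray(r,208.4,162.3,.083))
r=dict(np.load('pics/scene0.npz')); print('oilcap',ray(r,340+700/200*0+ (705-600)*55/200,200+(468-400)*55/200,.083))
E
```

```text
top
round      ctr 582.8 -135.2 size 44.7 42.5 long-axis deg 89.2 px [361.2 179.3]
long       ctr 572.4 -267.0 size 104.2 46.4 long-axis deg 85.8 px [408.5 182.5]
short      ctr 494.7 -128.3 size 74.9 38.9 long-axis deg 88.1 px [359.3 210.7]
square     ctr 484.4 -259.3 size 49.7 38.9 long-axis deg 87.5 px [407. 214.]
bar        ctr 514.9 155.3 size 77.2 40.7 long-axis deg -74.0 px [257.4 204.4]
stone      ctr 519.3 285.2 size 103.3 43.3 long-axis deg -82.0 px [210.3 203.6]
guide      ctr 417.3 146.9 size 50.8 45.3 long-axis deg -81.2 px [260.7 239.9]
screw      ctr 388.3 146.0 size 13.7 11.0 long-axis deg -0.5 px [261.1 250.3]
oilamber   ctr 623.2 280.1 size 38.6 31.4 long-axis deg -44.9 px [210.3 164.4]
oillabel   ctr 616.0 269.6 size 39.4 22.0 long-axis deg -45.0 px [215.6 168.8]
gluecap    ctr 617.8 157.1 size 16.2 16.0 long-axis deg -0.8 px [254.9 163.8]
scene
round      ctr 579.7 -137.4 size 41.1 40.5 long-axis deg -53.1 px [175.5 243.5]
long       ctr 568.5 -269.7 size 104.0 42.1 long-axis deg 85.5 px [114.8 246.6]
short      ctr 491.2 -129.8 size 73.7 31.2 long-axis deg 85.1 px [179.5 212.7]
square     ctr 479.0 -261.8 size 49.2 30.4 long-axis deg 81.6 px [122.8 215.4]
bar        ctr 517.0 152.8 size 82.8 50.7 long-axis deg -73.7 px [298.3 205.8]
stone      ctr 516.4 284.7 size 109.7 48.8 long-axis deg -82.2 px [351.8 198.9]
guide      ctr 412.2 144.0 size 66.4 61.0 long-axis deg 11.7 px [288.1 176.1]
screw      ctr 373.0 151.9 size 42.7 34.2 long-axis deg 81.7 px [287.1 162.4]
oilamber   ctr 626.0 276.7 size 35.9 32.6 long-axis deg -17.6 px [364.7 227.1]
oillabel   ctr 634.1 270.1 size 49.0 46.4 long-axis deg -38.1 px [361.  236.5]
gluecap    ctr 612.9 153.5 size 24.5 19.1 long-axis deg -11.1 px [308.6 221.2]
oilcap [0.6235816  0.28111709 0.083     ]
oilcap [0.62659804 0.28115616 0.083     ]
```

Both views agree to a few mm, and the pocket spacing (132 x 87 mm) matches the block sizes. I'll start with the stone: move above it and turn the tool y-axis to 8°.

Request:
carry_out(
  series=[
    {"travel": [0.976,-0.811,0],"delta_rot": [0,0,-0.857],"fingers": -1},
    {"travel": [0.976,-0.811,0],"delta_rot": [0,0,-0.857],"fingers": -1},
    {"travel": [0.976,-0.811,0],"delta_rot": [0,0,-0.857],"fingers": -1},
    {"travel": [0.976,-0.811,0],"delta_rot": [0,0,-0.857],"fingers": -1},
    {"travel": [0.976,-0.811,0],"delta_rot": [0,0,-0.857],"fingers": -1},
  ],
  squeeze=50,
)

```text
clock: 0.72
tcp_pos: [0.3485, 0.4265, 0.2309]
orientation: [-0.0, 0.405, 0.914, -0.0]
wrist_force: [0.5, 0.6, 0.7]
finger_gap: 0.0855
grip_force: 0.0
```

Request:
carry_out(
  series=[
    {"travel": [0.976,-0.811,0],"delta_rot": [0,0,-0.857],"fingers": -1},
    {"travel": [0.976,-0.811,0],"delta_rot": [0,0,-0.857],"fingers": -1},
    {"travel": [0.976,-0.811,0],"delta_rot": [0,0,-0.857],"fingers": -1},
    {"travel": [0.976,-0.811,0],"delta_rot": [0,0,-0.857],"fingers": -1},
    {"travel": [0.976,-0.811,-1],"delta_rot": [0,0,-0.857],"fingers": -1},
  ],
)

```text
clock: 1.35
tcp_pos: [0.4718, 0.3259, 0.2075]
orientation: [0.001, 0.591, 0.807, 0.002]
wrist_force: [0.8, 0.2, -0.4]
finger_gap: 0.0857
grip_force: 0.0
```

Request:
carry_out(
  series=[
    {"travel": [0.976,-0.811,-1],"delta_rot": [0,0,-0.857],"fingers": -1},
    {"travel": [0.976,-0.811,-1],"delta_rot": [0,0,-0.857],"fingers": -1},
    {"travel": [0,0,-1],"delta_rot": [0,0,0],"fingers": -1},
    {"travel": [0,0,0],"delta_rot": [0,0,0],"fingers": -1},
    {"travel": [0,0,0],"delta_rot": [0,0,0],"fingers": -1},
  ],
)

```text
clock: 1.98
tcp_pos: [0.5188, 0.2858, 0.132]
orientation: [0.0, 0.656, 0.755, 0.0]
wrist_force: [0.9, 0.1, -0.4]
finger_gap: 0.0851
grip_force: 0.0
```

Request:
carry_out(
  series=[
    {"travel": [0,0,-1],"delta_rot": [0,0,0],"fingers": -1},
    {"travel": [0,0,-1],"delta_rot": [0,0,0],"fingers": -1},
    {"travel": [0,0,-1],"delta_rot": [0,0,0],"fingers": -1},
    {"travel": [0,0,-1],"delta_rot": [0,0,0],"fingers": -1},
    {"travel": [0,0,-0.4],"delta_rot": [0,0,0],"fingers": -1},
  ],
)

```text
clock: 2.6
tcp_pos: [0.5185, 0.286, 0.0213]
orientation: [0.0, 0.656, 0.755, -0.0]
wrist_force: [-0.4, 0.3, 0.9]
finger_gap: 0.0849
grip_force: 0.0
```

Request:
carry_out(
  series=[
    {"travel": [0,0,-0.4],"delta_rot": [0,0,0],"fingers": -0.5},
    {"travel": [0,0,0],"delta_rot": [0,0,0],"fingers": -0.1},
    {"travel": [0,0,0],"delta_rot": [0,0,0],"fingers": 0.5},
    {"travel": [0,0,0],"delta_rot": [0,0,0],"fingers": 0.5},
    {"travel": [0,0,0],"delta_rot": [0,0,0],"fingers": 0.5},
  ],
)

```text
clock: 3.22
tcp_pos: [0.5195, 0.2858, 0.0123]
orientation: [0.0, 0.656, 0.754, 0.001]
wrist_force: [0.4, -0.1, 5.4]
finger_gap: 0.0385
grip_force: 53.0
```

Request:
carry_out(
  series=[
    {"travel": [0,0,0.4],"delta_rot": [0,0,0],"fingers": 0.5},
    {"travel": [0,0,1],"delta_rot": [0,0,0],"fingers": 0.5},
    {"travel": [0,0,1],"delta_rot": [0,0,0],"fingers": 0.5},
    {"travel": [0,0,1],"delta_rot": [0,0,0],"fingers": 0.5},
    {"travel": [0,0,1],"delta_rot": [0,0,0],"fingers": 0.5},
  ],
)

```text
clock: 3.85
tcp_pos: [0.5181, 0.2852, 0.1219]
orientation: [-0.0, 0.656, 0.754, -0.001]
wrist_force: [0.2, 0.5, -2.3]
finger_gap: 0.0386
grip_force: 52.2
```

```bash
python3 - <<'E'
from h import *
a=shot('top','t1'); b=shot('scene','s1'); s=env.get_state(); print(s['wrist_force'],s['finger_gap'],s['tcp_pos'])
im=np.hstack([cv2.resize(a['color'][140:270,180:300],(400,433)),cv2.resize(b['color'][80:260,260:426],(400,433))])
cv2.imwrite('pics/c1.png',im[:,:,::-1])
E
```

```text
[-0.3501897  -0.07935412 -1.76756236] 0.03862497267215529 [0.52023251 0.28609132 0.12419799]
```

View pics/c1.png

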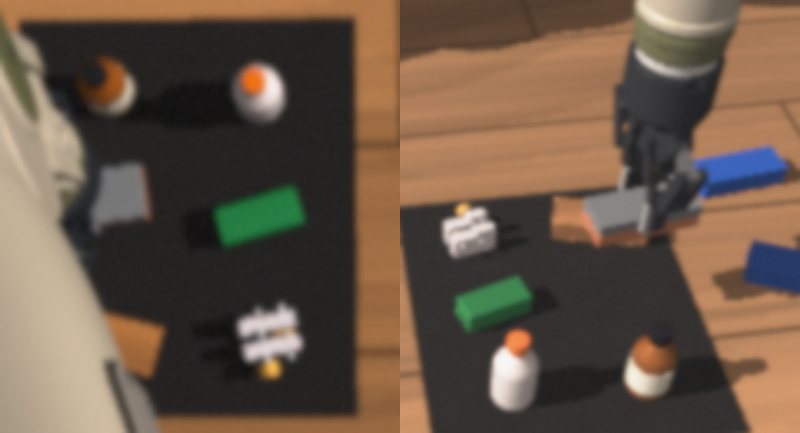

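The stone is held level and centred (right panel, around (640,215)). Carrying it to the long pocket.

Request:
carry_out(
  series=[
    {"travel": [0.095,-1,0],"delta_rot": [0,0,-0.1],"fingers": 0.5},
    {"travel": [0.095,-1,0],"delta_rot": [0,0,-0.1],"fingers": 0.5},
    {"travel": [0.095,-1,0],"delta_rot": [0,0,-0.1],"fingers": 0.5},
    {"travel": [0.095,-1,0],"delta_rot": [0,0,-0.1],"fingers": 0.5},
    {"travel": [0.095,-1,0],"delta_rot": [0,0,-0.1],"fingers": 0.5},
  ],
)

```text
clock: 4.58
tcp_pos: [0.5296, 0.1595, 0.1198]
orientation: [-0.001, 0.675, 0.738, -0.001]
wrist_force: [-0.5, -0.1, -2.8]
finger_gap: 0.0387
grip_force: 52.2
```

Request:
carry_out(
  series=[
    {"travel": [0.095,-1,0],"delta_rot": [0,0,-0.1],"fingers": 0.5},
    {"travel": [0.095,-1,0],"delta_rot": [0,0,-0.1],"fingers": 0.5},
    {"travel": [0.095,-1,0],"delta_rot": [0,0,-0.1],"fingers": 0.5},
    {"travel": [0.095,-1,0],"delta_rot": [0,0,-0.1],"fingers": 0.5},
    {"travel": [0.095,-1,0],"delta_rot": [0,0,-0.1],"fingers": 0.5},
  ],
)

```text
clock: 5.2
tcp_pos: [0.5415, 0.0347, 0.1199]
orientation: [-0.001, 0.693, 0.72, -0.001]
wrist_force: [0.5, 1.0, -2.8]
finger_gap: 0.0387
grip_force: 52.2
```

Request:
carry_out(
  series=[
    {"travel": [0.095,-1,0],"delta_rot": [0,0,-0.1],"fingers": 0.5},
    {"travel": [0.095,-1,0],"delta_rot": [0,0,-0.1],"fingers": 0.5},
    {"travel": [0.095,-1,0],"delta_rot": [0,0,-0.1],"fingers": 0.5},
    {"travel": [0.095,-1,0],"delta_rot": [0,0,-0.1],"fingers": 0.5},
    {"travel": [0.095,-1,0],"delta_rot": [0,0,-0.1],"fingers": 0.5},
  ],
)

```text
clock: 5.82
tcp_pos: [0.5534, -0.0901, 0.1198]
orientation: [-0.001, 0.711, 0.703, -0.001]
wrist_force: [-0.0, -0.3, -2.3]
finger_gap: 0.0388
grip_force: 52.2
```

Request:
carry_out(
  series=[
    {"travel": [0.095,-1,0],"delta_rot": [0,0,-0.1],"fingers": 0.5},
    {"travel": [0.095,-1,0],"delta_rot": [0,0,-0.1],"fingers": 0.5},
    {"travel": [0.095,-1,0],"delta_rot": [0,0,-0.1],"fingers": 0.5},
    {"travel": [0.095,-1,0],"delta_rot": [0,0,-0.1],"fingers": 0.5},
    {"travel": [0.095,-1,0],"delta_rot": [0,0,-0.1],"fingers": 0.5},
  ],
)

```text
clock: 6.45
tcp_pos: [0.5659, -0.2155, 0.1205]
orientation: [-0.001, 0.729, 0.685, -0.0]
wrist_force: [-0.5, 0.4, -3.7]
finger_gap: 0.0387
grip_force: 52.2
```

Request:
carry_out(
  series=[
    {"travel": [0.095,-1,-0.4],"delta_rot": [0,0,-0.1],"fingers": 0.5},
    {"travel": [0.095,-1,-1],"delta_rot": [0,0,-0.1],"fingers": 0.5},
    {"travel": [0,0,-0.8],"delta_rot": [0,0,0],"fingers": 0.5},
    {"travel": [0,0,0],"delta_rot": [0,0,0],"fingers": 0.5},
    {"travel": [0,0,0],"delta_rot": [0,0,0],"fingers": 0.5},
  ],
)

```text
clock: 7.08
tcp_pos: [0.5712, -0.2647, 0.0665]
orientation: [0.0, 0.735, 0.678, 0.0]
wrist_force: [1.1, -0.8, -2.6]
finger_gap: 0.0385
grip_force: 52.1
```

Request:
carry_out(
  series=[
    {"travel": [0,0,-0.6],"delta_rot": [0,0,0],"fingers": 0.5},
    {"travel": [0,0,-0.6],"delta_rot": [0,0,0],"fingers": 0.5},
    {"travel": [0,0,-0.25],"delta_rot": [0,0,0],"fingers": 0.5},
    {"travel": [0,0,-0.2],"delta_rot": [0,0,0],"fingers": 0.5},
    {"travel": [0,0,0],"delta_rot": [0,0,0],"fingers": 0.5},
  ],
)

```text
clock: 7.7
tcp_pos: [0.5708, -0.2644, 0.0247]
orientation: [-0.0, 0.735, 0.678, -0.0]
wrist_force: [-0.4, 0.2, -3.5]
finger_gap: 0.0389
grip_force: 52.1
```

```bash
python3 - <<'E'
from h import *
a=shot('top','t2'); b=shot('scene','s2'); s=env.get_state(); print(s['wrist_force'],s['finger_gap'],s['tcp_pos'])
im=np.hstack([cv2.resize(a['color'][140:250,320:450],(400,338)),cv2.resize(b['color'][140:280,70:236],(400,338))])
cv2.imwrite('pics/c2.png',im[:,:,::-1])
E
```

```text
[ 0.64218925  0.21463319 -3.0440808 ] 0.03867748459431529 [ 0.57125141 -0.26468645  0.02535014]
```

View pics/c2.png

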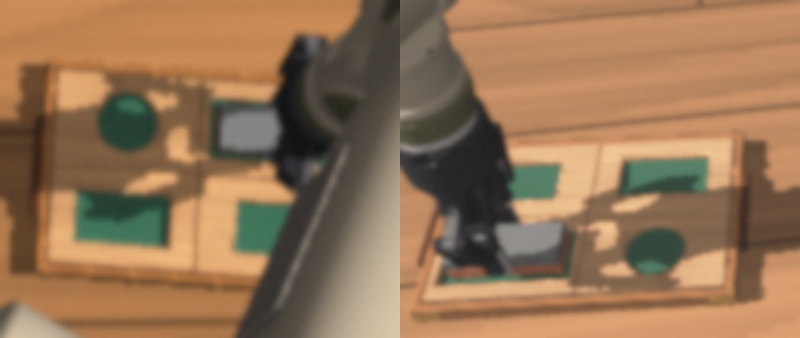

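The stone is inside the long pocket's outline with a green margin at its visible end. I'll lower the last few mm and release.

Request:
carry_out(
  series=[
    {"travel": [0,0,-0.1],"delta_rot": [0,0,0],"fingers": 0.5},
    {"travel": [0,0,-0.04],"delta_rot": [0,0,0],"fingers": 0.5},
    {"travel": [0,0,0],"delta_rot": [0,0,0],"fingers": -0.1},
    {"travel": [0,0,0],"delta_rot": [0,0,0],"fingers": -0.4},
    {"travel": [0,0,0],"delta_rot": [0,0,0],"fingers": -0.5},
  ],
)

```text
clock: 8.43
tcp_pos: [0.5712, -0.2646, 0.0218]
orientation: [0.0, 0.735, 0.678, 0.0]
wrist_force: [-0.5, 0.8, 0.7]
finger_gap: 0.0644
grip_force: 0.0
```

Request:
carry_out(
  series=[
    {"travel": [0,0,0.4],"delta_rot": [0,0,0],"fingers": -0.5},
    {"travel": [0,0,1],"delta_rot": [0,0,0],"fingers": -0.5},
    {"travel": [0,0,1],"delta_rot": [0,0,0],"fingers": -0.5},
    {"travel": [0,0,1],"delta_rot": [0,0,0],"fingers": -0.5},
    {"travel": [0,0,1],"delta_rot": [0,0,0],"fingers": -0.5},
  ],
)

```text
clock: 9.05
tcp_pos: [0.5711, -0.2646, 0.1332]
orientation: [0.0, 0.735, 0.678, 0.0]
wrist_force: [-0.2, -0.4, 0.3]
finger_gap: 0.0641
grip_force: 0.0
```

Request:
carry_out(
  series=[
    {"travel": [-0.131,0.987,0],"delta_rot": [0,0,0.208],"fingers": -0.5},
    {"travel": [-0.131,0.987,0],"delta_rot": [0,0,0.208],"fingers": -0.5},
    {"travel": [-0.131,0.987,0],"delta_rot": [0,0,0.208],"fingers": -0.5},
    {"travel": [-0.131,0.987,0],"delta_rot": [0,0,0.208],"fingers": -0.5},
    {"travel": [-0.131,0.987,0],"delta_rot": [0,0,0.208],"fingers": -0.5},
  ],
)

```text
clock: 9.68
tcp_pos: [0.5542, -0.1392, 0.1314]
orientation: [-0.0, 0.698, 0.716, -0.0]
wrist_force: [0.4, -0.3, -0.1]
finger_gap: 0.064
grip_force: 0.0
```

Request:
carry_out(
  series=[
    {"travel": [-0.131,0.987,0],"delta_rot": [0,0,0.208],"fingers": -0.5},
    {"travel": [-0.131,0.987,0],"delta_rot": [0,0,0.208],"fingers": -0.5},
    {"travel": [-0.131,0.987,0],"delta_rot": [0,0,0.208],"fingers": -0.5},
    {"travel": [-0.131,0.987,0],"delta_rot": [0,0,0.208],"fingers": -0.5},
    {"travel": [-0.131,0.987,0],"delta_rot": [0,0,0.208],"fingers": -0.5},
  ],
)

```text
clock: 10.3
tcp_pos: [0.5377, -0.016, 0.1315]
orientation: [-0.0, 0.66, 0.751, 0.0]
wrist_force: [-0.2, 0.5, 0.1]
finger_gap: 0.0641
grip_force: 0.0
```

Request:
carry_out(
  series=[
    {"travel": [-0.131,0.987,0],"delta_rot": [0,0,0.208],"fingers": -0.5},
    {"travel": [-0.131,0.987,0],"delta_rot": [0,0,0.208],"fingers": -0.5},
    {"travel": [-0.131,0.987,0],"delta_rot": [0,0,0.208],"fingers": -0.5},
    {"travel": [-0.131,0.987,0],"delta_rot": [0,0,0.208],"fingers": -0.5},
    {"travel": [-0.131,0.987,0],"delta_rot": [0,0,0.208],"fingers": -0.5},
  ],
)

```text
clock: 10.92
tcp_pos: [0.5211, 0.1073, 0.1315]
orientation: [-0.0, 0.62, 0.784, -0.0]
wrist_force: [1.1, -0.2, 0.2]
finger_gap: 0.0642
grip_force: 0.0
```

Request:
carry_out(
  series=[
    {"travel": [-0.131,0.987,0],"delta_rot": [0,0,0.208],"fingers": -0.5},
    {"travel": [-0.131,0.987,0],"delta_rot": [0,0,0.208],"fingers": -0.5},
    {"travel": [0,0,-1],"delta_rot": [0,0,0],"fingers": -0.5},
    {"travel": [0,0,-1],"delta_rot": [0,0,0],"fingers": -0.5},
    {"travel": [0,0,0],"delta_rot": [0,0,0],"fingers": -0.5},
  ],
)

```text
clock: 11.55
tcp_pos: [0.5129, 0.1555, 0.0798]
orientation: [-0.001, 0.604, 0.797, -0.002]
wrist_force: [0.1, -0.6, -0.1]
finger_gap: 0.0643
grip_force: 0.0
```

```bash
python3 - <<'E'
from m import *
a=shot('top','t3'); s=env.get_state(); print(s['tcp_pos'])
H,S,V=cv2.split(cv2.cvtColor(cv2.GaussianBlur(a['color'],(0,0),.7),cv2.COLOR_RGB2HSV))
meas(a,(S<60)&(V>80),(382,165,435,198),.037,'stone')
cv2.imwrite('pics/c3.png',cv2.resize(a['color'][140:270,180:450],(800,385))[:,:,::-1])
E
```

```text
[0.51412268 0.15547566 0.08111313]
stone      ctr 570.2 -261.5 size 105.9 47.9 long-axis deg 83.9 px [410.  181.6]
```

View pics/c3.png

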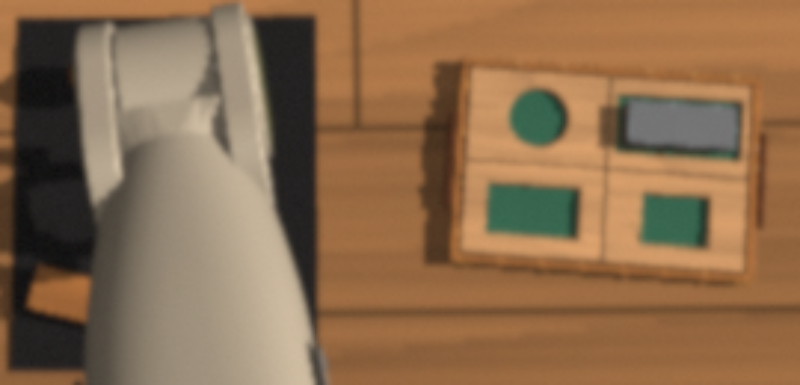

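The stone sits in the long pocket with a green margin all round ((680,125) in the crop). Now the bar.

Request:
carry_out(
  series=[
    {"travel": [0,0,-0.9],"delta_rot": [0,0,0],"fingers": -0.5},
    {"travel": [0,0,-0.9],"delta_rot": [0,0,0],"fingers": -0.5},
    {"travel": [0,0,-0.6],"delta_rot": [0,0,0],"fingers": -0.5},
    {"travel": [0,0,-0.36],"delta_rot": [0,0,0],"fingers": -0.5},
    {"travel": [0,0,0],"delta_rot": [0,0,0],"fingers": -0.1},
  ],
)

```text
clock: 12.22
tcp_pos: [0.5152, 0.155, 0.0125]
orientation: [-0.0, 0.605, 0.796, -0.0]
wrist_force: [-0.5, -0.3, -0.5]
finger_gap: 0.0478
grip_force: 0.0
```

Request:
carry_out(
  series=[
    {"travel": [0,0,0],"delta_rot": [0,0,0],"fingers": 0.1},
    {"travel": [0,0,0],"delta_rot": [0,0,0],"fingers": 0.6},
    {"travel": [0,0,0],"delta_rot": [0,0,0],"fingers": 0.6},
    {"travel": [0,0,0],"delta_rot": [0,0,0],"fingers": 0.6},
    {"travel": [0,0,0],"delta_rot": [0,0,0],"fingers": 0.6},
  ],
)

```text
clock: 12.85
tcp_pos: [0.5163, 0.1551, 0.0136]
orientation: [0.001, 0.605, 0.797, 0.001]
wrist_force: [-0.6, 0.5, 5.0]
finger_gap: 0.0309
grip_force: 50.8
```

Request:
carry_out(
  series=[
    {"travel": [0,0,0.4],"delta_rot": [0,0,0],"fingers": 0.6},
    {"travel": [0,0,1],"delta_rot": [0,0,0],"fingers": 0.6},
    {"travel": [0,0,1],"delta_rot": [0,0,0],"fingers": 0.6},
    {"travel": [0,0,1],"delta_rot": [0,0,0],"fingers": 0.6},
    {"travel": [0,0,1],"delta_rot": [0,0,0],"fingers": 0.6},
  ],
)

```text
clock: 13.48
tcp_pos: [0.5148, 0.1549, 0.1235]
orientation: [-0.0, 0.605, 0.797, -0.0]
wrist_force: [-0.2, 0.1, -0.9]
finger_gap: 0.0307
grip_force: 49.9
```

Request:
carry_out(
  series=[
    {"travel": [-0.068,-0.943,0],"delta_rot": [0,0,-0.295],"fingers": 0.6},
    {"travel": [-0.068,-0.943,0],"delta_rot": [0,0,-0.295],"fingers": 0.6},
    {"travel": [-0.068,-0.943,0],"delta_rot": [0,0,-0.295],"fingers": 0.6},
    {"travel": [-0.068,-0.943,0],"delta_rot": [0,0,-0.295],"fingers": 0.6},
    {"travel": [-0.068,-0.943,0],"delta_rot": [0,0,-0.295],"fingers": 0.6},
  ],
)

```text
clock: 14.1
tcp_pos: [0.5062, 0.0364, 0.1227]
orientation: [-0.0, 0.662, 0.749, -0.0]
wrist_force: [-0.5, -0.1, -2.1]
finger_gap: 0.0309
grip_force: 50.0
```

Request:
carry_out(
  series=[
    {"travel": [-0.068,-0.943,0],"delta_rot": [0,0,-0.295],"fingers": 0.6},
    {"travel": [-0.068,-0.943,0],"delta_rot": [0,0,-0.295],"fingers": 0.6},
    {"travel": [-0.068,-0.943,0],"delta_rot": [0,0,-0.295],"fingers": 0.6},
    {"travel": [-0.068,-0.943,0],"delta_rot": [0,0,-0.295],"fingers": 0.6},
    {"travel": [-0.068,-0.943,0],"delta_rot": [0,0,-0.295],"fingers": 0.6},
  ],
)

```text
clock: 14.72
tcp_pos: [0.4978, -0.0814, 0.1227]
orientation: [-0.0, 0.715, 0.699, -0.0]
wrist_force: [0.1, 0.4, -1.5]
finger_gap: 0.0308
grip_force: 50.0
```

Request:
carry_out(
  series=[
    {"travel": [-0.068,-0.943,-1],"delta_rot": [0,0,-0.295],"fingers": 0.6},
    {"travel": [-0.068,-0.943,-1],"delta_rot": [0,0,-0.295],"fingers": 0.6},
    {"travel": [0,0,-1],"delta_rot": [0,0,0],"fingers": 0.6},
    {"travel": [0,0,0],"delta_rot": [0,0,0],"fingers": 0.6},
    {"travel": [0,0,0],"delta_rot": [0,0,0],"fingers": 0.6},
  ],
)

```text
clock: 15.35
tcp_pos: [0.4952, -0.1278, 0.0483]
orientation: [0.0, 0.735, 0.678, 0.0]
wrist_force: [0.1, 0.1, -1.1]
finger_gap: 0.0309
grip_force: 49.9
```

Request:
carry_out(
  series=[
    {"travel": [0,0,-0.5],"delta_rot": [0,0,0],"fingers": 0.6},
    {"travel": [0,0,-0.3],"delta_rot": [0,0,0],"fingers": 0.6},
    {"travel": [0,0,-0.12],"delta_rot": [0,0,0],"fingers": 0.6},
    {"travel": [0,0,-0.08],"delta_rot": [0,0,0],"fingers": 0.6},
    {"travel": [0,0,0],"delta_rot": [0,0,0],"fingers": 0.6},
  ],
)

```text
clock: 15.98
tcp_pos: [0.4946, -0.1276, 0.0235]
orientation: [-0.0, 0.735, 0.678, -0.0]
wrist_force: [-4.2, 1.6, 8.4]
finger_gap: 0.0307
grip_force: 51.1
```

```bash
python3 - <<'E'
from h import *
b=shot('scene','s4'); s=env.get_state(); print(s['wrist_force'],s['tcp_pos'])
cv2.imwrite('pics/c4.png',cv2.resize(b['color'][170:280,70:236],(700,464),interpolation=cv2.INTER_CUBIC)[:,:,::-1])
E
```

```text
[-3.75649376  2.04943961  8.26061196] [ 0.49456383 -0.12764004  0.0235457 ]
```

View pics/c4.png

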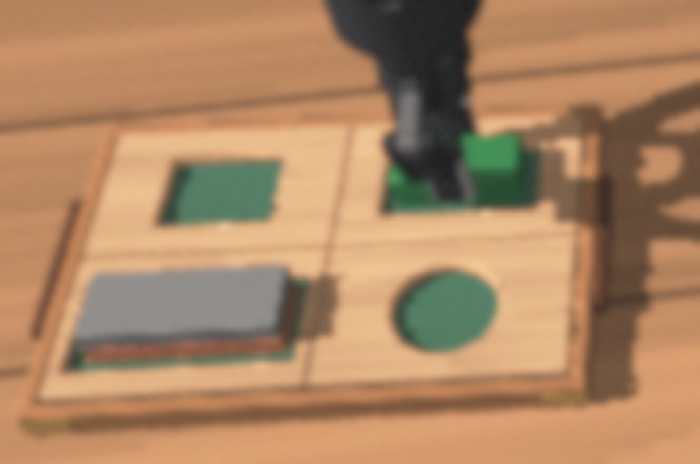

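The bar is inside the short pocket with green visible around it. I'll release it and head for the guide.

Request:
carry_out(
  series=[
    {"travel": [0,0,0],"delta_rot": [0,0,0],"fingers": 0.1},
    {"travel": [0,0,0],"delta_rot": [0,0,0],"fingers": -0.1},
    {"travel": [0,0,0],"delta_rot": [0,0,0],"fingers": -0.2},
    {"travel": [0,0,0.4],"delta_rot": [0,0,0],"fingers": -0.2},
    {"travel": [0,0,1],"delta_rot": [0,0,0],"fingers": -0.2},
  ],
)

```text
clock: 16.65
tcp_pos: [0.4939, -0.1275, 0.0573]
orientation: [-0.001, 0.735, 0.678, -0.001]
wrist_force: [0.3, 0.7, 0.1]
finger_gap: 0.051
grip_force: 0.0
```

Request:
carry_out(
  series=[
    {"travel": [0,0,1],"delta_rot": [0,0,0],"fingers": -0.5},
    {"travel": [-0.165,0.577,1],"delta_rot": [0,0,0.956],"fingers": -0.5},
    {"travel": [-0.165,0.577,0],"delta_rot": [0,0,0.956],"fingers": -0.5},
    {"travel": [-0.165,0.577,0],"delta_rot": [0,0,0.956],"fingers": -0.5},
    {"travel": [-0.165,0.577,0],"delta_rot": [0,0,0.956],"fingers": -0.5},
  ],
)

```text
clock: 17.27
tcp_pos: [0.4785, -0.0699, 0.1084]
orientation: [0.0, 0.592, 0.806, 0.0]
wrist_force: [0.6, -0.2, -0.1]
finger_gap: 0.0642
grip_force: 0.0
```

Request:
carry_out(
  series=[
    {"travel": [-0.165,0.577,0],"delta_rot": [0,0,0.956],"fingers": -0.5},
    {"travel": [-0.165,0.577,0],"delta_rot": [0,0,0.956],"fingers": -0.5},
    {"travel": [-0.165,0.577,0],"delta_rot": [0,0,0.956],"fingers": -0.5},
    {"travel": [-0.165,0.577,0],"delta_rot": [0,0,0.956],"fingers": -0.5},
    {"travel": [-0.165,0.577,0],"delta_rot": [0,0,0.956],"fingers": -0.5},
  ],
)

```text
clock: 17.9
tcp_pos: [0.4579, 0.0023, 0.1083]
orientation: [0.0, 0.384, 0.923, 0.0]
wrist_force: [0.2, -0.0, -0.7]
finger_gap: 0.0643
grip_force: 0.0
```

Request:
carry_out(
  series=[
    {"travel": [-0.165,0.577,0],"delta_rot": [0,0,0.956],"fingers": -0.5},
    {"travel": [-0.165,0.577,0],"delta_rot": [0,0,0.956],"fingers": -0.5},
    {"travel": [-0.165,0.577,0],"delta_rot": [0,0,0.956],"fingers": -0.5},
    {"travel": [-0.165,0.577,0],"delta_rot": [0,0,0.956],"fingers": -0.6},
    {"travel": [-0.165,0.577,0],"delta_rot": [0,0,0.956],"fingers": -0.6},
  ],
)

```text
clock: 18.52
tcp_pos: [0.4372, 0.0745, 0.1083]
orientation: [0.0, 0.155, 0.988, 0.0]
wrist_force: [0.5, -0.6, 0.2]
finger_gap: 0.0684
grip_force: 0.0
```

Request:
carry_out(
  series=[
    {"travel": [-0.165,0.577,0],"delta_rot": [0,0,0.956],"fingers": -0.6},
    {"travel": [-0.165,0.577,0],"delta_rot": [0,0,0.956],"fingers": -0.6},
    {"travel": [-0.165,0.577,0],"delta_rot": [0,0,0.956],"fingers": -0.6},
    {"travel": [-0.165,0.577,0],"delta_rot": [0,0,0.956],"fingers": -0.6},
    {"travel": [-0.165,0.577,0],"delta_rot": [0,0,0.956],"fingers": -0.6},
  ],
)

```text
clock: 19.15
tcp_pos: [0.4166, 0.1466, 0.1083]
orientation: [0.0, -0.083, 0.997, 0.0]
wrist_force: [-0.4, -0.9, -0.1]
finger_gap: 0.0683
grip_force: 0.0
```

Request:
carry_out(
  series=[
    {"travel": [0,0,0],"delta_rot": [0,0,0],"fingers": -0.6},
    {"travel": [0,0,0],"delta_rot": [0,0,0],"fingers": -0.6},
  ],
)

```text
clock: 19.4
tcp_pos: [0.4168, 0.1459, 0.1079]
orientation: [0.0, -0.081, 0.997, -0.0]
wrist_force: [-0.0, -0.8, 0.4]
finger_gap: 0.0683
grip_force: 0.0
```

```bash
python3 - <<'E'
from m import *
b=shot('scene','s5'); a=shot('top','t5')
H,S,V=cv2.split(cv2.cvtColor(cv2.GaussianBlur(a['color'],(0,0),.7),cv2.COLOR_RGB2HSV))
meas(a,(H>55)&(H<78)&(S>140)&(V>60),(335,195,380,225),.036,'bar')
im=np.hstack([cv2.resize(a['color'][150:240,325:445],(400,300),interpolation=cv2.INTER_CUBIC),cv2.resize(b['color'][110:260,240:440],(400,300),interpolation=cv2.INTER_CUBIC)])
cv2.imwrite('pics/c5.png',im[:,:,::-1])
E
```

```text
bar        ctr 493.8 -125.6 size 71.2 32.3 long-axis deg 85.4 px [360.2 210.4]
```

View pics/c5.png

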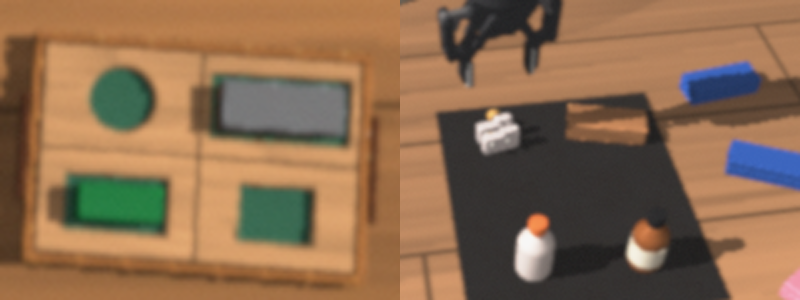

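The bar is seated (measured 71 x 32 mm at 85.4°). Now I'll grasp the guide.

Request:
carry_out(
  series=[
    {"travel": [0,0,-1],"delta_rot": [0,0,0],"fingers": -0.6},
    {"travel": [0,0,-1],"delta_rot": [0,0,0],"fingers": -0.6},
    {"travel": [0,0,-1],"delta_rot": [0,0,0],"fingers": -0.6},
    {"travel": [0,0,-0.5],"delta_rot": [0,0,0],"fingers": -0.6},
    {"travel": [0,0,-0.34],"delta_rot": [0,0,0],"fingers": -0.6},
  ],
)

```text
clock: 20.12
tcp_pos: [0.4167, 0.1459, 0.0112]
orientation: [-0.0, -0.081, 0.997, 0.0]
wrist_force: [0.3, 0.5, -0.1]
finger_gap: 0.0685
grip_force: 0.0
```

Request:
carry_out(
  series=[
    {"travel": [0,0,0],"delta_rot": [0,0,0],"fingers": -0.2},
    {"travel": [0,0,0],"delta_rot": [0,0,0],"fingers": 0},
    {"travel": [0,0,0],"delta_rot": [0,0,0],"fingers": 0.4},
    {"travel": [0,0,0],"delta_rot": [0,0,0],"fingers": 0.4},
    {"travel": [0,0,0],"delta_rot": [0,0,0],"fingers": 0.4},
  ],
)

```text
clock: 20.75
tcp_pos: [0.4172, 0.1462, 0.0122]
orientation: [0.001, -0.082, 0.997, 0.0]
wrist_force: [-0.4, -0.7, 6.0]
finger_gap: 0.0447
grip_force: 52.0
```

Request:
carry_out(
  series=[
    {"travel": [0,0,0.4],"delta_rot": [0,0,0],"fingers": 0.4},
    {"travel": [0,0,1],"delta_rot": [0,0,0],"fingers": 0.4},
    {"travel": [0,0,1],"delta_rot": [0,0,0],"fingers": 0.4},
    {"travel": [0,0,1],"delta_rot": [0,0,0],"fingers": 0.4},
    {"travel": [0,0,0],"delta_rot": [0,0,0],"fingers": 0.4},
  ],
)

```text
clock: 21.38
tcp_pos: [0.4179, 0.1464, 0.0982]
orientation: [0.002, -0.082, 0.997, 0.0]
wrist_force: [-0.0, -0.2, -2.3]
finger_gap: 0.0448
grip_force: 51.6
```

```bash
python3 - <<'E'
from h import *
b=shot('scene','s6'); s=env.get_state(); print(s['wrist_force'],s['tcp_pos'],s['finger_gap'])
cv2.imwrite('pics/c6.png',cv2.resize(b['color'][90:200,240:350],(500,500),interpolation=cv2.INTER_CUBIC)[:,:,::-1])
E
```

```text
[ 0.03355388  0.36593981 -1.19339553] [0.41701639 0.1462175  0.09699611] 0.044884940210392826
```

View pics/c6.png

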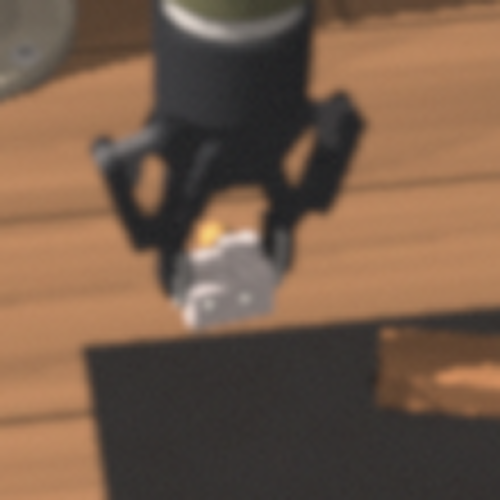

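The guide is held level at its flat ends ((230,280) in the crop). Carrying it to the square pocket.

Request:
carry_out(
  series=[
    {"travel": [0.158,-0.953,0],"delta_rot": [0,0,-0.143],"fingers": 0.4},
    {"travel": [0.158,-0.953,0],"delta_rot": [0,0,-0.143],"fingers": 0.4},
    {"travel": [0.158,-0.953,0],"delta_rot": [0,0,-0.143],"fingers": 0.4},
    {"travel": [0.158,-0.953,0],"delta_rot": [0,0,-0.143],"fingers": 0.4},
    {"travel": [0.158,-0.953,0],"delta_rot": [0,0,-0.143],"fingers": 0.4},
  ],
)

```text
clock: 22.05
tcp_pos: [0.4352, 0.0264, 0.095]
orientation: [-0.001, -0.046, 0.999, 0.0]
wrist_force: [-0.3, 0.2, -2.1]
finger_gap: 0.0446
grip_force: 51.7
```

Request:
carry_out(
  series=[
    {"travel": [0.158,-0.953,0],"delta_rot": [0,0,-0.143],"fingers": 0.4},
    {"travel": [0.158,-0.953,0],"delta_rot": [0,0,-0.143],"fingers": 0.4},
    {"travel": [0.158,-0.953,0],"delta_rot": [0,0,-0.143],"fingers": 0.4},
    {"travel": [0.158,-0.953,0],"delta_rot": [0,0,-0.143],"fingers": 0.4},
    {"travel": [0.158,-0.953,0],"delta_rot": [0,0,-0.143],"fingers": 0.4},
  ],
)

```text
clock: 22.68
tcp_pos: [0.455, -0.0924, 0.0949]
orientation: [-0.001, -0.01, 1.0, 0.001]
wrist_force: [-0.2, 0.0, -2.0]
finger_gap: 0.0449
grip_force: 51.7
```

Request:
carry_out(
  series=[
    {"travel": [0.158,-0.953,0],"delta_rot": [0,0,-0.143],"fingers": 0.4},
    {"travel": [0.158,-0.953,0],"delta_rot": [0,0,-0.143],"fingers": 0.4},
    {"travel": [0.158,-0.953,0],"delta_rot": [0,0,-0.143],"fingers": 0.4},
    {"travel": [0.158,-0.953,0],"delta_rot": [0,0,-0.143],"fingers": 0.4},
    {"travel": [0.158,-0.953,0],"delta_rot": [0,0,-0.143],"fingers": 0.4},
  ],
)

```text
clock: 23.3
tcp_pos: [0.475, -0.2115, 0.095]
orientation: [-0.001, 0.026, 1.0, 0.001]
wrist_force: [-1.1, 0.3, -2.9]
finger_gap: 0.0444
grip_force: 51.7
```

Request:
carry_out(
  series=[
    {"travel": [0.158,-0.953,0],"delta_rot": [0,0,-0.143],"fingers": 0.4},
    {"travel": [0.158,-0.953,0],"delta_rot": [0,0,-0.143],"fingers": 0.4},
    {"travel": [0,0,-1],"delta_rot": [0,0,0],"fingers": 0.4},
    {"travel": [0,0,-1],"delta_rot": [0,0,0],"fingers": 0.4},
    {"travel": [0,0,0],"delta_rot": [0,0,0],"fingers": 0.4},
  ],
)

```text
clock: 23.92
tcp_pos: [0.4822, -0.2584, 0.0446]
orientation: [-0.002, 0.04, 0.999, 0.001]
wrist_force: [-0.3, 0.7, -1.8]
finger_gap: 0.0443
grip_force: 51.8
```

```bash
python3 - <<'E'
from h import *
b=shot('scene','s7'); s=env.get_state(); print(s['wrist_force'],s['tcp_pos'],s['orientation'])
cv2.imwrite('pics/c7.png',cv2.resize(b['color'][160:270,70:236],(700,464),interpolation=cv2.INTER_CUBIC)[:,:,::-1])
E
```

```text
[ 0.39631689 -1.19453672 -1.53351217] [ 0.48313461 -0.25896365  0.04596467] [-8.75657631e-04  3.98716450e-02  9.99204217e-01  6.46219587e-04]
```

View pics/c7.png

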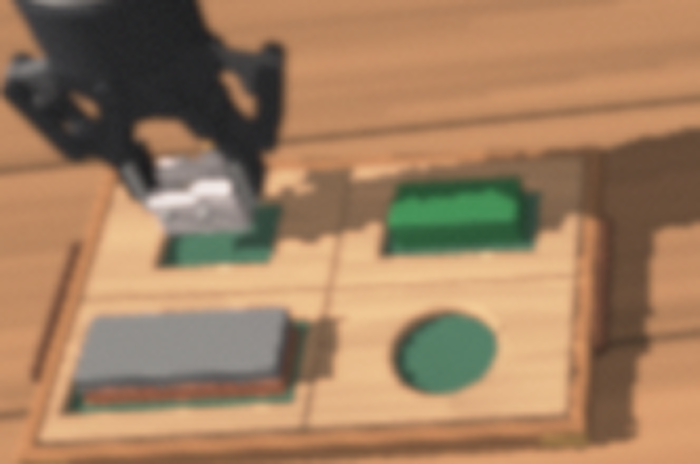

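```bash
python3 - <<'E'
from h import *
r=dict(np.load('pics/s7.npz'))
for c in [(163,230),(207,235),(252,235)]: print(ray(r,70+c[0]*166/700,160+c[1]*110/464,.037).round(4))
E
```

```text
[ 0.494  -0.2845  0.037 ]
[ 0.501  -0.2606  0.037 ]
[ 0.5046 -0.2367  0.037 ]
```

The guide's lower front edge projects to (0.500,-0.261), as expected. Lowering it into the pocket and releasing.

Request:
carry_out(
  series=[
    {"travel": [0.02,0,-0.5],"delta_rot": [0,0,0],"fingers": 0.4},
    {"travel": [0,0,-0.25],"delta_rot": [0,0,0],"fingers": 0.4},
    {"travel": [0,0,-0.1],"delta_rot": [0,0,0],"fingers": 0.4},
    {"travel": [0,0,-0.06],"delta_rot": [0,0,0],"fingers": 0.4},
    {"travel": [0,0,0],"delta_rot": [0,0,0],"fingers": 0.4},
  ],
)

```text
clock: 24.6
tcp_pos: [0.4843, -0.2589, 0.0239]
orientation: [0.0, 0.04, 0.999, -0.0]
wrist_force: [0.2, -0.7, -2.2]
finger_gap: 0.0446
grip_force: 51.9
```

Request:
carry_out(
  series=[
    {"travel": [0,0,-0.06],"delta_rot": [0,0,0],"fingers": 0.4},
    {"travel": [0,0,-0.02],"delta_rot": [0,0,0],"fingers": 0.4},
    {"travel": [0,0,0],"delta_rot": [0,0,0],"fingers": -0.2},
    {"travel": [0,0,0],"delta_rot": [0,0,0],"fingers": -0.4},
    {"travel": [0,0,0],"delta_rot": [0,0,0],"fingers": -0.4},
  ],
)

```text
clock: 25.22
tcp_pos: [0.4843, -0.259, 0.0219]
orientation: [0.0, 0.04, 0.999, -0.0]
wrist_force: [0.2, -0.1, -0.5]
finger_gap: 0.0599
grip_force: 0.0
```

Request:
carry_out(
  series=[
    {"travel": [0,0,0.4],"delta_rot": [0,0,0],"fingers": -0.4},
    {"travel": [0,0,1],"delta_rot": [0,0,0],"fingers": -0.4},
    {"travel": [0,0,1],"delta_rot": [0,0,0],"fingers": -0.4},
    {"travel": [0,0,1],"delta_rot": [0,0,0],"fingers": -0.4},
    {"travel": [0,0,1],"delta_rot": [0,0,0],"fingers": -0.4},
  ],
)

```text
clock: 25.85
tcp_pos: [0.4843, -0.2589, 0.1335]
orientation: [0.0, 0.04, 0.999, -0.0]
wrist_force: [0.8, -0.6, -0.9]
finger_gap: 0.0598
grip_force: 0.0
```

Request:
carry_out(
  series=[
    {"travel": [0.255,0.98,0.8],"delta_rot": [0,0,0],"fingers": -0.5},
    {"travel": [0.255,0.98,0],"delta_rot": [0,0,0],"fingers": -0.5},
    {"travel": [0.255,0.98,0],"delta_rot": [0,0,0],"fingers": -0.5},
    {"travel": [0.255,0.98,0],"delta_rot": [0,0,0],"fingers": -0.5},
    {"travel": [0.255,0.98,0],"delta_rot": [0,0,0],"fingers": -0.5},
  ],
)

```text
clock: 26.48
tcp_pos: [0.5164, -0.1357, 0.1527]
orientation: [0.0, 0.04, 0.999, -0.0]
wrist_force: [-0.6, 0.6, 0.3]
finger_gap: 0.0638
grip_force: 0.0
```

Request:
carry_out(
  series=[
    {"travel": [0.255,0.98,0],"delta_rot": [0,0,0],"fingers": -0.5},
    {"travel": [0.255,0.98,0],"delta_rot": [0,0,0],"fingers": -0.5},
    {"travel": [0.255,0.98,0],"delta_rot": [0,0,0],"fingers": -0.5},
    {"travel": [0.255,0.98,0],"delta_rot": [0,0,0],"fingers": -0.5},
    {"travel": [0.255,0.98,0],"delta_rot": [0,0,0],"fingers": -0.5},
  ],
)

```text
clock: 27.1
tcp_pos: [0.5482, -0.0131, 0.1526]
orientation: [0.0, 0.04, 0.999, -0.0]
wrist_force: [0.2, 0.9, -0.8]
finger_gap: 0.0637
grip_force: 0.0
```

```bash
python3 - <<'E'
from h import *
a=shot('top','t8'); s=env.get_state(); print(s['wrist_force'],s['tcp_pos'])
cv2.imwrite('pics/c8.png',cv2.resize(a['color'][145:270,180:450],(800,370),interpolation=cv2.INTER_CUBIC)[:,:,::-1])
E
```

```text
[0.33249867 2.01298057 0.74790522] [ 0.54875598 -0.01056715  0.15268047]
```

View pics/c8.png

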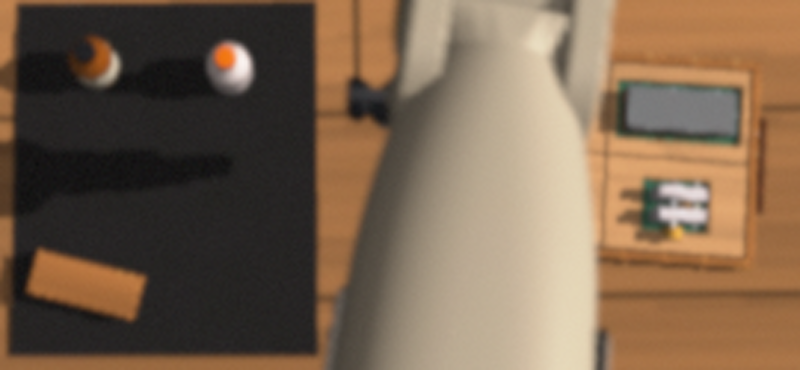

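The guide sits inside the square pocket at (685,208). The offset to the right is perspective of its top. Now the oil bottle.

Request:
carry_out(
  series=[
    {"travel": [0.251,0.97,0],"delta_rot": [0,0,0],"fingers": -0.6},
    {"travel": [0.251,0.97,0],"delta_rot": [0,0,0],"fingers": -0.6},
    {"travel": [0.251,0.97,0],"delta_rot": [0,0,0],"fingers": -0.6},
    {"travel": [0.251,0.97,0],"delta_rot": [0,0,0],"fingers": -0.6},
    {"travel": [0.251,0.97,0],"delta_rot": [0,0,0],"fingers": -0.6},
  ],
)

```text
clock: 27.78
tcp_pos: [0.5796, 0.1079, 0.1526]
orientation: [0.0, 0.04, 0.999, 0.0]
wrist_force: [0.2, -0.5, -0.5]
finger_gap: 0.0684
grip_force: 0.0
```

Request:
carry_out(
  series=[
    {"travel": [0.251,0.97,0],"delta_rot": [0,0,0],"fingers": -0.6},
    {"travel": [0.251,0.97,0],"delta_rot": [0,0,0],"fingers": -0.6},
    {"travel": [0.251,0.97,0],"delta_rot": [0,0,0],"fingers": -0.6},
    {"travel": [0.251,0.97,0],"delta_rot": [0,0,0],"fingers": -0.6},
    {"travel": [0.251,0.97,0],"delta_rot": [0,0,0],"fingers": -0.6},
  ],
)

```text
clock: 28.4
tcp_pos: [0.611, 0.2292, 0.1525]
orientation: [0.0, 0.04, 0.999, 0.0]
wrist_force: [-0.4, -0.5, 0.9]
finger_gap: 0.0679
grip_force: 0.0
```

Request:
carry_out(
  series=[
    {"travel": [0.251,0.97,0],"delta_rot": [0,0,0],"fingers": -0.6},
    {"travel": [0.251,0.97,0],"delta_rot": [0,0,0],"fingers": -0.6},
    {"travel": [0,0,0],"delta_rot": [0,0,0],"fingers": -0.6},
    {"travel": [0,0,0],"delta_rot": [0,0,0],"fingers": -0.6},
  ],
)

```text
clock: 28.9
tcp_pos: [0.6231, 0.2766, 0.152]
orientation: [-0.0, 0.04, 0.999, -0.0]
wrist_force: [-1.2, -0.9, 0.9]
finger_gap: 0.0684
grip_force: 0.0
```

Request:
carry_out(
  series=[
    {"travel": [0.04,0.15,-1],"delta_rot": [0,0,0],"fingers": -0.6},
    {"travel": [0,0,-1],"delta_rot": [0,0,0],"fingers": -0.6},
    {"travel": [0,0,-1],"delta_rot": [0,0,0],"fingers": -0.6},
    {"travel": [0,0,-1],"delta_rot": [0,0,0],"fingers": -0.6},
    {"travel": [0,0,-0.8],"delta_rot": [0,0,0],"fingers": -0.6},
  ],
)

```text
clock: 29.52
tcp_pos: [0.6238, 0.2794, 0.0311]
orientation: [-0.0, 0.04, 0.999, -0.0]
wrist_force: [-0.0, 1.0, 0.3]
finger_gap: 0.0683
grip_force: 0.0
```

Request:
carry_out(
  series=[
    {"travel": [0,0,-0.36],"delta_rot": [0,0,0],"fingers": -0.6},
    {"travel": [0,0,0],"delta_rot": [0,0,0],"fingers": -0.2},
    {"travel": [0,0,0],"delta_rot": [0,0,0],"fingers": 0},
    {"travel": [0,0,0],"delta_rot": [0,0,0],"fingers": 0.1},
    {"travel": [0,0,0],"delta_rot": [0,0,0],"fingers": 0.5},
  ],
)

```text
clock: 30.15
tcp_pos: [0.6253, 0.2811, 0.0244]
orientation: [0.001, 0.04, 0.999, 0.0]
wrist_force: [0.3, -0.4, 5.4]
finger_gap: 0.0385
grip_force: 50.6
```

Request:
carry_out(
  series=[
    {"travel": [0,0,0],"delta_rot": [0,0,0],"fingers": 0.5},
    {"travel": [0,0,0],"delta_rot": [0,0,0],"fingers": 0.5},
  ],
)

```text
clock: 30.4
tcp_pos: [0.6253, 0.2811, 0.0244]
orientation: [0.001, 0.04, 0.999, 0.0]
wrist_force: [0.2, -0.9, 5.5]
finger_gap: 0.0386
grip_force: 50.7
```

Request:
carry_out(
  series=[
    {"travel": [0,0,0.4],"delta_rot": [0,0,0],"fingers": 0.5},
    {"travel": [0,0,1],"delta_rot": [0,0,0],"fingers": 0.5},
    {"travel": [0,0,1],"delta_rot": [0,0,0],"fingers": 0.5},
    {"travel": [0,0,1],"delta_rot": [0,0,0],"fingers": 0.5},
    {"travel": [0,0,1],"delta_rot": [0,0,0],"fingers": 0.5},
  ],
)

```text
clock: 31.02
tcp_pos: [0.6237, 0.2808, 0.1335]
orientation: [-0.0, 0.04, 0.999, -0.0]
wrist_force: [-0.2, -0.4, -1.4]
finger_gap: 0.0387
grip_force: 50.4
```

Request:
carry_out(
  series=[
    {"travel": [0,0,1],"delta_rot": [0,0,0],"fingers": 0.5},
    {"travel": [0,0,0],"delta_rot": [0,0,0],"fingers": 0.5},
  ],
)

```text
clock: 31.28
tcp_pos: [0.6255, 0.2814, 0.1603]
orientation: [0.002, 0.04, 0.999, 0.001]
wrist_force: [0.9, 1.1, -1.9]
finger_gap: 0.0389
grip_force: 50.4
```

```bash
python3 - <<'E'
from h import *
b=shot('scene','s9'); s=env.get_state(); print(s['wrist_force'],s['tcp_pos'],s['finger_gap'])
cv2.imwrite('pics/c9.png',cv2.resize(b['color'][60:260,280:480],(600,600),interpolation=cv2.INTER_CUBIC)[:,:,::-1])
E
```

```text
[-0.0557541   0.38757331 -1.2955591 ] [0.62462663 0.28104573 0.15839384] 0.03847384963257382
```

View pics/c9.png

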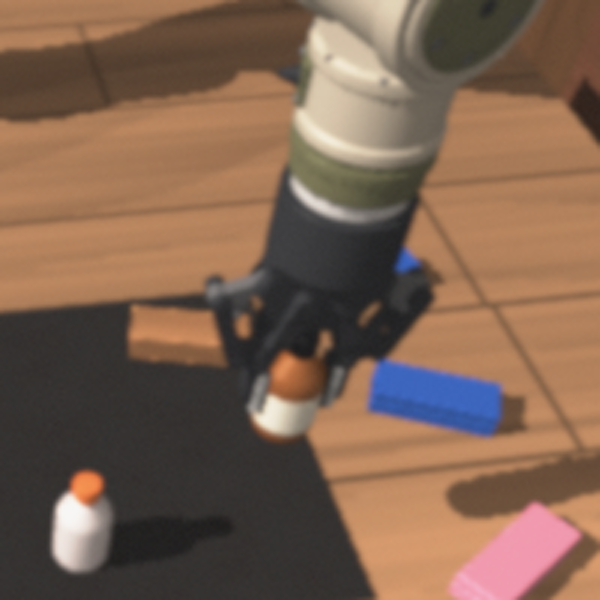

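The bottle is held upright and clear ((285,400) in the crop). Carrying it to the round pocket.

Request:
carry_out(
  series=[
    {"travel": [-0.101,-0.979,0],"delta_rot": [0,0,0],"fingers": 0.5},
    {"travel": [-0.101,-0.979,0],"delta_rot": [0,0,0],"fingers": 0.5},
    {"travel": [-0.101,-0.979,0],"delta_rot": [0,0,0],"fingers": 0.5},
    {"travel": [-0.101,-0.979,0],"delta_rot": [0,0,0],"fingers": 0.5},
    {"travel": [-0.101,-0.979,0],"delta_rot": [0,0,0],"fingers": 0.5},
  ],
)

```text
clock: 31.95
tcp_pos: [0.6114, 0.1566, 0.1577]
orientation: [-0.0, 0.04, 0.999, 0.0]
wrist_force: [-0.1, -0.5, -1.4]
finger_gap: 0.0383
grip_force: 50.5
```

Request:
carry_out(
  series=[
    {"travel": [-0.101,-0.979,0],"delta_rot": [0,0,0],"fingers": 0.5},
    {"travel": [-0.101,-0.979,0],"delta_rot": [0,0,0],"fingers": 0.5},
    {"travel": [-0.101,-0.979,0],"delta_rot": [0,0,0],"fingers": 0.5},
    {"travel": [-0.101,-0.979,0],"delta_rot": [0,0,0],"fingers": 0.5},
    {"travel": [-0.101,-0.979,0],"delta_rot": [0,0,0],"fingers": 0.5},
  ],
)

```text
clock: 32.58
tcp_pos: [0.5986, 0.0342, 0.1579]
orientation: [0.0, 0.04, 0.999, 0.0]
wrist_force: [0.1, 0.5, -1.0]
finger_gap: 0.0387
grip_force: 50.5
```

Request:
carry_out(
  series=[
    {"travel": [-0.101,-0.979,0],"delta_rot": [0,0,0],"fingers": 0.5},
    {"travel": [-0.101,-0.979,0],"delta_rot": [0,0,0],"fingers": 0.5},
    {"travel": [-0.101,-0.979,0],"delta_rot": [0,0,0],"fingers": 0.5},
    {"travel": [-0.101,-0.979,0],"delta_rot": [0,0,0],"fingers": 0.5},
    {"travel": [-0.101,-0.979,0],"delta_rot": [0,0,0],"fingers": 0.5},
  ],
)

```text
clock: 33.2
tcp_pos: [0.5857, -0.0881, 0.1579]
orientation: [0.0, 0.04, 0.999, 0.0]
wrist_force: [-0.2, -0.7, -1.3]
finger_gap: 0.0385
grip_force: 50.5
```

Request:
carry_out(
  series=[
    {"travel": [-0.101,-0.979,0],"delta_rot": [0,0,0],"fingers": 0.5},
    {"travel": [-0.101,-0.979,-0.5],"delta_rot": [0,0,0],"fingers": 0.5},
    {"travel": [0,0,-1],"delta_rot": [0,0,0],"fingers": 0.5},
    {"travel": [0,0,-1],"delta_rot": [0,0,0],"fingers": 0.5},
    {"travel": [0,0,-1],"delta_rot": [0,0,0],"fingers": 0.5},
  ],
)

```text
clock: 33.83
tcp_pos: [0.5808, -0.1364, 0.0698]
orientation: [0.0, 0.04, 0.999, -0.0]
wrist_force: [0.8, 0.7, -1.3]
finger_gap: 0.0385
grip_force: 50.6
```

Request:
carry_out(
  series=[
    {"travel": [0,0,0],"delta_rot": [0,0,0],"fingers": 0.5},
    {"travel": [0,0,0],"delta_rot": [0,0,0],"fingers": 0.5},
  ],
)

```text
clock: 34.08
tcp_pos: [0.5816, -0.1359, 0.0713]
orientation: [0.001, 0.04, 0.999, -0.0]
wrist_force: [-0.0, 0.5, -1.3]
finger_gap: 0.0389
grip_force: 50.5
```

```bash
python3 - <<'E'
from h import *
b=shot('scene','s10'); s=env.get_state(); print(s['wrist_force'],s['tcp_pos'],s['finger_gap'])
cv2.imwrite('pics/c10.png',cv2.resize(b['color'][160:270,70:236],(700,464),interpolation=cv2.INTER_CUBIC)[:,:,::-1])
E
```

```text
[-0.28215761 -0.05591291 -1.08602426] [ 0.58202342 -0.13589246  0.07168549] 0.038498836606328725
```

View pics/c10.png

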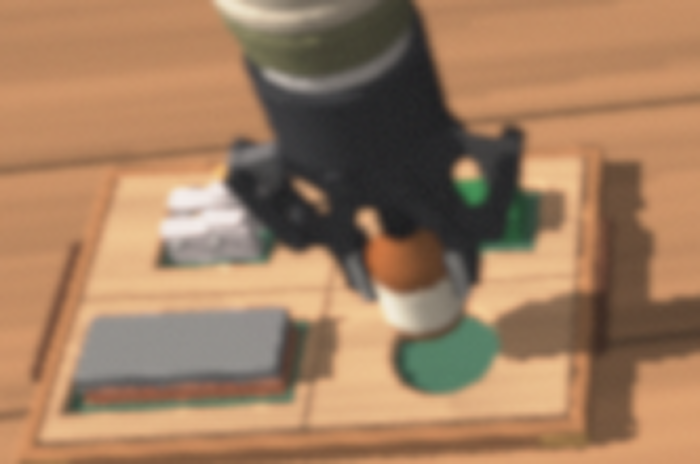

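```bash
python3 - <<'E'
from h import *
r=dict(np.load('pics/s10.npz')); f=lambda c,z: ray(r,70+c[0]*166/700,160+c[1]*110/464,z).round(4)
print(f((427,337),.051), f((378,298),.06),f((466,290),.06)); print('pocket lip', f((392,352),.02),f((499,345),.02),f((448,394),.02),f((450,310),.02))
E
```

```text
[ 0.597  -0.1385  0.051 ] [ 0.5757 -0.1616  0.06  ] [ 0.5771 -0.1177  0.06  ]
pocket lip [ 0.5809 -0.1633  0.02  ] [ 0.5846 -0.108   0.02  ] [ 0.6116 -0.1339  0.02  ] [ 0.5578 -0.1338  0.02  ]
```

The bottle is within a few mm of the pocket centre. I'll nudge it by (+2,+2) mm and lower it.

Request:
carry_out(
  series=[
    {"travel": [0.08,0.08,-0.5],"delta_rot": [0,0,0],"fingers": 0.5},
    {"travel": [0,0,-0.5],"delta_rot": [0,0,0],"fingers": 0.5},
    {"travel": [0,0,-0.3],"delta_rot": [0,0,0],"fingers": 0.5},
    {"travel": [0,0,-0.1],"delta_rot": [0,0,0],"fingers": 0.5},
    {"travel": [0,0,0],"delta_rot": [0,0,0],"fingers": 0.5},
  ],
)

```text
clock: 34.75
tcp_pos: [0.5833, -0.1332, 0.0352]
orientation: [-0.0, 0.04, 0.999, 0.0]
wrist_force: [-0.0, -1.5, -1.7]
finger_gap: 0.0385
grip_force: 50.7
```

Request:
carry_out(
  series=[
    {"travel": [0,0,-0.06],"delta_rot": [0,0,0],"fingers": 0.5},
    {"travel": [0,0,0],"delta_rot": [0,0,0],"fingers": 0.5},
    {"travel": [0,0,0],"delta_rot": [0,0,0],"fingers": 0.5},
  ],
)

```text
clock: 35.12
tcp_pos: [0.5838, -0.1334, 0.0344]
orientation: [0.001, 0.04, 0.999, -0.0]
wrist_force: [-0.9, 0.3, 2.3]
finger_gap: 0.0386
grip_force: 50.8
```

Contact felt on the floor. Releasing and retreating.

Request:
carry_out(
  series=[
    {"travel": [0,0,0],"delta_rot": [0,0,0],"fingers": 0},
    {"travel": [0,0,0],"delta_rot": [0,0,0],"fingers": -0.2},
    {"travel": [0,0,0],"delta_rot": [0,0,0],"fingers": -0.5},
    {"travel": [0,0,0],"delta_rot": [0,0,0],"fingers": -0.5},
    {"travel": [0,0,0.4],"delta_rot": [0,0,0],"fingers": -0.5},
  ],
)

```text
clock: 35.75
tcp_pos: [0.5826, -0.1329, 0.0433]
orientation: [-0.001, 0.04, 0.999, 0.0]
wrist_force: [-0.3, -0.4, 0.8]
finger_gap: 0.0645
grip_force: 0.0
```

Request:
carry_out(
  series=[
    {"travel": [0,0,1],"delta_rot": [0,0,0],"fingers": -0.5},
    {"travel": [0,0,1],"delta_rot": [0,0,0],"fingers": -0.5},
    {"travel": [0,0,1],"delta_rot": [0,0,0],"fingers": -0.5},
    {"travel": [0,0,1],"delta_rot": [0,0,0],"fingers": -0.5},
    {"travel": [0,0,1],"delta_rot": [0,0,0],"fingers": -0.5},
  ],
)

```text
clock: 36.38
tcp_pos: [0.5834, -0.1332, 0.1705]
orientation: [0.0, 0.04, 0.999, -0.0]
wrist_force: [0.5, -0.2, 0.4]
finger_gap: 0.064
grip_force: 0.0
```

Request:
carry_out(
  series=[
    {"travel": [-0.4,1,0.5],"delta_rot": [0,0,0],"fingers": -0.5},
    {"travel": [-0.4,1,0],"delta_rot": [0,0,0],"fingers": -0.5},
    {"travel": [-0.4,1,0],"delta_rot": [0,0,0],"fingers": -0.5},
    {"travel": [-0.4,1,0],"delta_rot": [0,0,0],"fingers": -0.5},
    {"travel": [-0.4,1,0],"delta_rot": [0,0,0],"fingers": -0.5},
  ],
)

```text
clock: 37.0
tcp_pos: [0.5318, -0.0062, 0.1814]
orientation: [-0.0, 0.039, 0.999, 0.0]
wrist_force: [-0.5, 0.1, 0.2]
finger_gap: 0.064
grip_force: 0.0
```

Request:
carry_out(
  series=[
    {"travel": [-0.4,1,0],"delta_rot": [0,0,0],"fingers": -0.5},
    {"travel": [-0.4,1,0],"delta_rot": [0,0,0],"fingers": -0.5},
    {"travel": [-0.4,1,0],"delta_rot": [0,0,0],"fingers": -0.5},
    {"travel": [0,0,0],"delta_rot": [0,0,0],"fingers": -0.5},
    {"travel": [0,0,0],"delta_rot": [0,0,0],"fingers": -0.5},
  ],
)

```text
clock: 37.62
tcp_pos: [0.503, 0.0671, 0.1815]
orientation: [0.0, 0.039, 0.999, -0.0]
wrist_force: [0.4, 0.3, -0.3]
finger_gap: 0.064
grip_force: 0.0
```

```bash
python3 - <<'E'
from h import *
a=shot('top','t11'); b=shot('scene','s11')
im=np.vstack([cv2.resize(a['color'][145:270,180:450],(640,296),interpolation=cv2.INTER_CUBIC),cv2.resize(b['color'][150:270,70:330],(640,296),interpolation=cv2.INTER_CUBIC)])
cv2.imwrite('pics/c11.png',im[:,:,::-1])
E
```

```text
(no output)
```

View pics/c11.png

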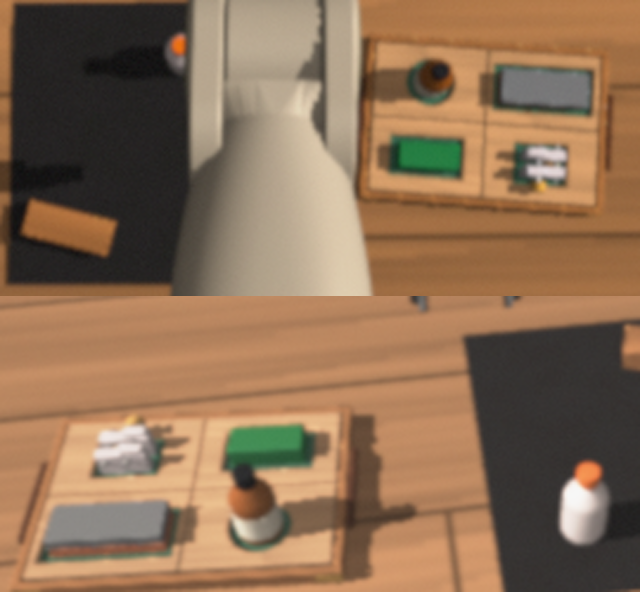

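All four pieces sit in their pockets (bottle upright at (255,505), guide at (127,450)). The glue bottle and offcut have not moved. Handing in.

```bash
python3 -c "
from workcell import env
print(env.hand_in())"
```

```text
the job is handed in; nothing more can be done
None
```

The stone, compound bar, honing guide and oil bottle were each set down in their own pockets, the offcut and glue bottle look unmoved in the last pictures, and the job is handed in (the hand-in gave no verdict).

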